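# Bolt the small sample box

### The arm

A 6-joint arm with a two-finger parallel gripper is mounted at the origin on a cart in front of the work surface, level with it; the furniture and walls round the work are solid. World frame = base frame: x ahead of the robot, y to its left, z up, the work surface at z = 0. Lengths are in m, angles in degrees, forces in N, time in s.
With the tool pointing down it reaches from about 0.25 to 0.725 m from the base axis. Payload 9.7 kg.
Tool frame: the origin (TCP) lies at the very end of the fingers, on their centre line; the grasp point (between the pads) lies 19 mm behind it (bot.hold_point_z is the distance from the TCP to the grasp point, in m); z points along the fingers, y is the line along which they close (so a half turn about z gives the same grasp; the last joint's range is limited). The gripper opens to 85 mm and grips with 20 to 120 N. Pads are 22 mm wide; open, the fingers measure 114 mm over their backs; the gripper's body (76 mm by 85 mm) begins 54 mm behind the grasp point. The pads swing forward as they close: fully open they stand 13 mm farther back than shut.
Start: joints at [-65.604, 4.979, 10.078, 95.1, 0, 90], TCP at [0.227, -0.501, 0.231] pointing down, gripper open.
Joint ranges: [-179.16, 179.16], [-48.56, 103.87], [-65.8, 70.77], [-126.05, 130.52], [-82.76, 87.17], [-180, 180]. Speed limits (degrees/s): [127.2, 127.2, 147.25, 180, 180, 180].

### API

Orientations are given as [roll, pitch, yaw] about the fixed x, y, z axes, in that order (R = Rz(yaw) Ry(pitch) Rx(roll)).
In Python, from workcell import bot gives the robot as it stands.
- The arm moves only by the tool play_rows, never from a script. Its argument "targets" is a list of rows, each an object with "grip": the closure in counts, from 0 (fully open) to 255 (shut); "linear": the shift along the world's x, y, z in cm, a list of three; "delta_rot": the turn, a rotation vector about the world's x, y, z in rad, a list of three. A call has 1 to 10 rows; each row is the pose to reach, as a shift and turn from the pose commanded when the call began; what a row does not reach only later rows make up. A row lasts 1/10 s, in which the tool goes at most 50 mm and 8.59 degrees, less where a joint would pass 70% of its speed; a pose out of reach is approached as far as the arm can. A call with a gripper value outside its range is refused whole. The fingers move at their own pace and stop on an object; "force" is the grip in N (left out, the last holds). Time passes only in rows, so rows that repeat a pose let the fingers close. It gives the time, the measured TCP pose, the force, the opening and the grip force at its end, in the units of the state.
- bot.get_obs(): the state, without advancing time (a new reading comes with each control period).
- bot.camera(name): name is "scene" or "side" or "wrist"; returns a dict with "color" (420x560x3 uint8, red, green, blue), "range_z" (420x560 float32, m along the optical axis (not along the pixel's ray), 0 where there is no reading), "fov_y" (degrees; the focal length in pixels is half the picture's height over the tangent of half this angle, whatever the lens; pixels are square), "cx", "cy" (the principal point, pixels), "dist_coeffs" ([k1, k2, p1, p2, k3] as OpenCV has them; the pictures are not rectified), "world_to_cam" (4x4, takes a point from world to camera coordinates). Camera axes: x right, y up, looking along -z (the intrinsics and any distortion apply to the point x, -y, -z); pixel columns grow to the right and rows downward; lengths in m; the calibration is good to about 2 mm. A picture is of the moment at which its call begins.
- bot.job_done(): hands the job in; it is judged then, once.
Trained networks look in a picture, given as the dict that the camera call returned (one of the last four; its "shot" number tells which), for a name from the list of things; names that differ only in an ending like _2 or _b are one class to them, and where a whole thing is asked for, a point or a joint stands for the part that bears it (a point fixed in the world has none). Each returns a list of dicts, best first, with "conf" (0 to 1); they miss things now and then, are a little off and sometimes report something else, mostly with a low value. They report only what shows in the picture. A call takes as long as a camera call. They do not tell look-alikes from the thing itself.
- bot.search_frame(picture, target): "box" ([left, top, right, bottom] in pixels, round what is visible of it).
- bot.trace(picture, target): "pixels" (420x560 bool, what is visible of it) and "box" ([left, top, right, bottom] in pixels, round what is visible of it).
- bot.pinpoint(picture, target): "pixel" ([column, row] in pixels: a listed point, or the origin of a listed thing).
The state is a dict: "time": time; "q": joint angles; "qd": joint speeds; "joint_efforts": joint torques, N m; "ee_pos": TCP position; "tcp_rot": TCP orientation; "wrist_force": force on the tool from outside, world axes, zero at the start; "torque": the same for the moment, N m; "opening": finger opening in m; "grasp_force": force on a finger pad.
Only numpy, scipy, OpenCV 4.12 (cv2) and the standard library are available. Lean on these libraries where they do the work, as an engineer would, in place of code of your own. Each camera call takes 0.05 s, during which the arm holds its last target. There are 200 camera calls.

### The job

The smaller of the two grey steel sample boxes is going into storage: slide the bolt on its lid all the way home into its keeper. The larger box is still in use, so leave its bolt drawn back as it is.

Things in the scene. Friction and masses are not known exactly. Their poses are not given: they have to be found in the camera images.
- small_bolt (a joint): Sliding bolt on the lid of the smaller box (a fixed grey steel box 130 mm wide, 200 mm long, 80 mm tall to the lid). Travel in m: 0 = fully drawn back, 0.05 = fully home in its keeper against the stop; starts between 0 and 0.008. It slides level, along the box's length, with about 3 N of friction, has no spring and stays where it is left.
- small_knob (a point): Centre of the upright round steel knob on that bolt, moving with it. Knob 17 mm across, 34 mm tall: from 18 mm below to 16 mm above this point, which is 42 mm above the lid. The track's top, 27 mm wide, is 24 mm below this point. The point's y axis is level and points along the track towards the keeper, the way that drives the bolt home; z is up.
- small_keeper (a point): Centre of the bore of the smaller box's keeper, a steel staple 27 mm wide, 20 mm long and 18 mm tall on the box's fixed end strip, across the lid's seam from the bolt and in line with the track; the bolt's rod slides into it. Measured level, it is 107 mm from the knob's centre with the bolt drawn back, 57 mm with it home. Axes as small_knob.
- large_knob (a point): Centre of the same kind of knob on the bolt of the larger box (fixed, same grey steel and bolt hardware, 180 mm wide, 270 mm long, 110 mm tall), which is drawn back too and is to be left as it is. Axes as small_knob.
Not all that is in view belongs to the job. What is shaped like the part that bears small_bolt but pink or red is not meant.

How it is judged:
By the outcome, as a careful person would: the job done as asked, in the order asked, and still so for the second after the job is handed in, with the robot touching nothing.
It also fails if it takes over 32 s, if anything falls off the work surface, if the arm or the gripper's body presses on something with over 40 N, if the wrist force passes 120 N, or if a joint passes its speed limit or range.

## Working session

There is one attempt and no reset: what is moved stays moved. The work goes in short steps, Python scripts to look and compute and a tool call to move; the robot and the scene stay as the last step left them, time stands still between calls to the robot, and variables do not carry over. Pictures are saved under pics/ and viewed, at most 10 in all, crops included, and the job is handed in when it is done.

Besides the shell and the picture viewer there is one more tool, called in YAML: its name, and indented under it one key for each argument. play_rows: Moves the arm, as the interface text tells. Its arguments: {"type":"object","properties":{"targets":{"type":"array","items":{"type":"object","properties":{"grip":{"type":"number"},"linear":{"type":"array","items":{"type":"number"}},"delta_rot":{"type":"array","items":{"type":"number"}}}}},"force":{"type":"number"}},"required":["targets"]}

```bash
mkdir -p pics
cat > h.py <<'E'
import numpy as np, cv2
from workcell import bot
def K(p):
    f=p["color"].shape[0]/2/np.tan(np.radians(p["fov_y"])/2)
    return np.array([[f,0,p["cx"]],[0,f,p["cy"]],[0,0,1.]])
def ray(p,px):
    u=cv2.undistortPoints(np.array([[px]],float),K(p),np.array(p["dist_coeffs"],float))[0,0]
    return np.array([u[0],-u[1],-1.])
def world(p,px,d):
    T=np.linalg.inv(np.array(p["world_to_cam"])); return T[:3,:3]@(ray(p,px)*d)+T[:3,3]
def at_z(p,px,z):
    T=np.linalg.inv(np.array(p["world_to_cam"])); r=T[:3,:3]@ray(p,px); o=T[:3,3]
    return o+r*(z-o[2])/r[2]
def depth(p,px,r=2):
    c,w=int(round(px[0])),int(round(px[1])); a=p["range_z"][max(0,w-r):w+r+1,max(0,c-r):c+r+1]; a=a[a>0]
    return float(np.median(a)) if a.size else 0
def look(n,file=None):
    p=bot.camera(n)
    if file: cv2.imwrite("pics/"+file,p["color"][:,:,::-1])
    return p
E
python3 - <<'E'
from h import *
np.set_printoptions(precision=3,suppress=True)
ims=[]
for n in ["scene","side"]:
    p=look(n); ims.append(p["color"])
    for t in ["small_knob","small_keeper","large_knob"]:
        for d in bot.pinpoint(p,t)[:4]:
            px=d["pixel"]; print(n,t,round(d["conf"],2),np.round(px),world(p,px,depth(p,px)),at_z(p,px,.122 if 'small_k'in t and 'knob' in t else .089 if 'keeper' in t else .152))
    for d in bot.search_frame(p,"small_bolt")[:4]: print(n,"bolt",d["conf"],np.round(d["box"]))
v=np.vstack(ims); cv2.imwrite("pics/a.png",cv2.resize(np.hstack(ims),(800,300))[:,:,::-1])
cv2.imwrite("pics/scene.png",ims[0][:,:,::-1]);cv2.imwrite("pics/side.png",ims[1][:,:,::-1])
E
```

```text
scene small_knob 0.61 [190. 331.] [0.421 0.72  0.129] [0.425 0.717 0.122]
scene small_knob 0.39 [300. 195.] [0.489 0.168 0.126] [0.491 0.164 0.122]
scene small_keeper 0.96 [281. 218.] [0.499 0.259 0.092] [0.501 0.256 0.089]
scene small_keeper 0.86 [162. 378.] [0.411 0.82  0.094] [0.414 0.819 0.089]
scene small_keeper 0.74 [241. 284.] [0.433 0.531 0.094] [0.436 0.527 0.089]
scene large_knob 0.54 [338. 135.] [ 0.546 -0.168  0.158] [ 0.551 -0.178  0.152]
scene bolt 0.66 [294. 193. 302. 202.]
scene bolt 0.65 [257. 255. 278. 277.]
scene bolt 0.57 [171. 323. 202. 363.]
scene bolt 0.23 [332. 133. 342. 148.]
side small_knob 0.45 [306. 277.] [0.419 0.719 0.106] [0.419 0.75  0.122]
side small_knob 0.43 [313. 233.] [0.403 0.433 0.115] [0.403 0.449 0.122]
side small_knob 0.4 [289. 204.] [0.497 0.171 0.124] [0.497 0.165 0.122]
side small_keeper 0.77 [301. 302.] [0.429 0.824 0.095] [0.429 0.814 0.089]
side small_keeper 0.65 [281. 225.] [0.519 0.279 0.079] [0.517 0.305 0.089]
side small_keeper 0.57 [303. 256.] [0.431 0.539 0.082] [0.431 0.553 0.089]
side large_knob 0.59 [282. 176.] [ 0.548 -0.171  0.148] [ 0.547 -0.158  0.152]
side bolt 0.61 [303. 270. 307. 295.]
side bolt 0.45 [290. 204. 292. 219.]
side bolt 0.44 [309. 228. 316. 247.]
```

View pics/scene.png

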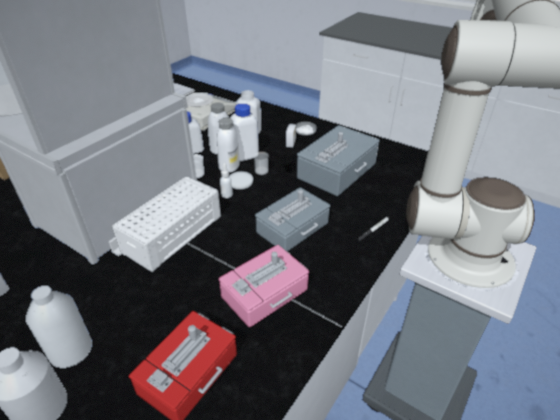

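View pics/side.png

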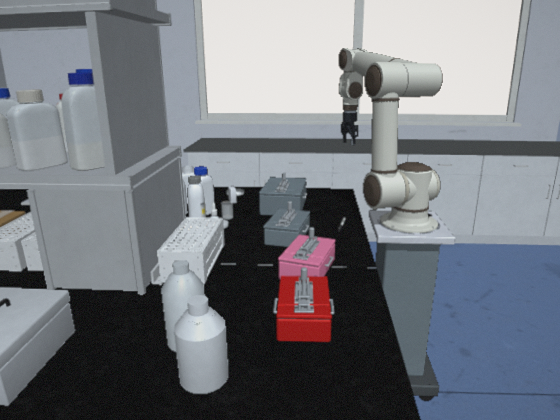

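The scene picture shows four boxes: a grey one at (338,158), a smaller grey one at (292,218), a pink one at (265,283) and a red one at (185,365). The side view agrees. Pink and red are ruled out, and of the two grey boxes the one at (292,218) is the smaller. Its knob is near (0.49, 0.165, 0.122). I'll move above it and confirm with a wrist crop.

play_rows:
  targets:
    - {"grip": 0, "linear": [2, 4, 3]}
    - {"grip": 0, "linear": [4, 8, 6]}
    - {"grip": 0, "linear": [6, 12, 9]}
    - {"grip": 0, "linear": [8, 16.5, 10]}
    - {"grip": 0, "linear": [10, 21, 10]}
    - {"grip": 0, "linear": [12, 25.5, 10]}
    - {"grip": 0, "linear": [14, 30, 10]}
    - {"grip": 0, "linear": [16, 34.5, 10]}
    - {"grip": 0, "linear": [18, 39, 10]}
    - {"grip": 0, "linear": [20, 43.5, 10]}

```text
validation failed for argument at $.ta...
```

play_rows:
  targets:
    - {"grip": 0, "linear": [1, 4.5, 0]}
    - {"grip": 0, "linear": [2, 9, 0]}
    - {"grip": 0, "linear": [3, 13, 0]}
    - {"grip": 0, "linear": [4, 17, 0]}
    - {"grip": 0, "linear": [4, 18, 0]}
    - {"grip": 0, "linear": [4, 18, 0]}

```text
validation failed for argument at $.ta...
```

Run:
```python
from h import *
np.set_printoptions(precision=3,suppress=True)
s=bot.get_obs(); print(s["time"],s["ee_pos"],s["tcp_rot"],s["q"],s["wrist_force"])
p=look("wrist","w1.png")
for t,z in [("small_knob",.122),("small_keeper",.089)]:
    for d in bot.pinpoint(p,t)[:3]:
        px=d["pixel"]; print(t,d["conf"],np.round(px),world(p,px,depth(p,px)),at_z(p,px,z))
for d in bot.search_frame(p,"small_bolt")[:3]: print(d["conf"],np.round(d["box"]))
```

```text
0.5 [ 0.227 -0.501  0.231] [-179.997   -0.003   24.397] [-65.602   4.979  10.076  95.1     0.003  90.   ] [ 0.312 -0.206 -0.439]
```

View pics/w1.png

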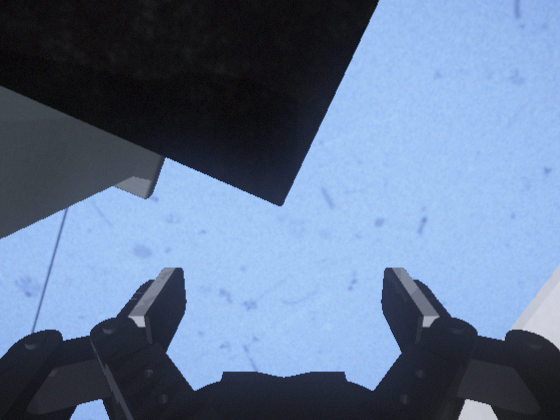

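play_rows:
  targets:
    - {"grip": 0, "linear": [2, 4, 3], "delta_rot": [0, 0, 0.1]}
    - {"grip": 0, "linear": [4, 8, 6], "delta_rot": [0, 0, 0.2]}
    - {"grip": 0, "linear": [6, 12, 9], "delta_rot": [0, 0, 0.3]}
    - {"grip": 0, "linear": [8, 16.5, 10], "delta_rot": [0, 0, 0.4]}
    - {"grip": 0, "linear": [10, 21, 10], "delta_rot": [0, 0, 0.5]}
    - {"grip": 0, "linear": [12, 25.5, 10], "delta_rot": [0, 0, 0.6]}
    - {"grip": 0, "linear": [14, 30, 10], "delta_rot": [0, 0, 0.7]}
    - {"grip": 0, "linear": [16, 34.5, 10], "delta_rot": [0, 0, 0.8]}
    - {"grip": 0, "linear": [18, 39, 10], "delta_rot": [0, 0, 0.9]}
    - {"grip": 0, "linear": [20, 43.5, 10], "delta_rot": [0, 0, 0.98]}

```text
time: 1.7
ee_pos: [0.425, -0.0695, 0.3316]
tcp_rot: [179.9, 0.0, 80.8]
wrist_force: [0.9, -1.0, 0.4]
opening: 0.0855
grasp_force: 0.0
```

play_rows:
  targets:
    - {"grip": 0, "linear": [1, 4.5, 0], "delta_rot": [0, 0, 0]}
    - {"grip": 0, "linear": [2, 9, 0], "delta_rot": [0, 0, 0]}
    - {"grip": 0, "linear": [3, 13, 0], "delta_rot": [0, 0, 0]}
    - {"grip": 0, "linear": [4, 16, 0], "delta_rot": [0, 0, 0]}
    - {"grip": 0, "linear": [4.5, 16, 0], "delta_rot": [0, 0, 0]}
    - {"grip": 0, "linear": [4.5, 16, 0], "delta_rot": [0, 0, 0]}

```text
time: 2.3
ee_pos: [0.47, 0.0889, 0.3309]
tcp_rot: [-180.0, 0.0, 80.6]
wrist_force: [0.4, 1.1, -0.1]
opening: 0.0855
grasp_force: 0.0
```

Run:
```python
from h import *
np.set_printoptions(precision=3,suppress=True)
s=bot.get_obs(); print(s["time"],s["ee_pos"],s["tcp_rot"],s["q"],s["wrist_force"])
p=look("wrist","w2.png")
for t,z in [("small_knob",.122),("small_keeper",.089)]:
    for d in bot.pinpoint(p,t)[:3]:
        px=d["pixel"]; print(t,d["conf"],np.round(px),world(p,px,depth(p,px)),at_z(p,px,z))
for d in bot.search_frame(p,"small_bolt")[:3]: print(d["conf"],np.round(d["box"]))
```

```text
2.3 [0.47  0.089 0.331] [-179.968    0.027   80.642] [ 10.716  -1.261  15.035 106.335  -0.015 110.073] [ 0.444  1.099 -0.09 ]
small_knob 0.74 [299. 101.] [0.497 0.164 0.138] [0.498 0.164 0.122]
0.78 [287.  30. 305. 116.]
```

View pics/w2.png

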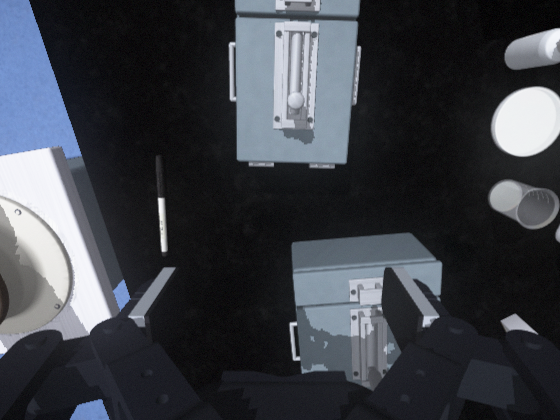

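The wrist picture shows the grey lid's knob at (297,100), track running up to the keeper cut off at (297,3); the larger grey box is at the bottom (365,310) with more lid and hardware nearer. I'll go forward so both knob and keeper show.

play_rows:
  targets:
    - {"grip": 0, "linear": [1, 3.5, -1], "delta_rot": [0, 0, 0]}
    - {"grip": 0, "linear": [2, 6, -2], "delta_rot": [0, 0, 0]}
    - {"grip": 0, "linear": [2, 6, -2], "delta_rot": [0, 0, 0]}
    - {"grip": 0, "linear": [2, 6, -2], "delta_rot": [0, 0, 0]}

```text
time: 2.9
ee_pos: [0.4894, 0.1478, 0.3113]
tcp_rot: [-180.0, 0.0, 80.5]
wrist_force: [0.5, -0.3, 0.1]
opening: 0.0855
grasp_force: 0.0
```

Run:
```python
from h import *
np.set_printoptions(precision=3,suppress=True)
s=bot.get_obs(); print(s["time"],s["ee_pos"],s["tcp_rot"],s["q"],s["wrist_force"])
p=look("wrist")
for t,z in [("small_knob",.122),("small_keeper",.089)]:
    for d in bot.pinpoint(p,t)[:3]:
        px=d["pixel"]; print(t,d["conf"],np.round(px),world(p,px,depth(p,px)),at_z(p,px,z))
for d in bot.search_frame(p,"small_bolt")[:3]: print(d["conf"],np.round(d["box"]))
# lid size check: lid-height pixels
h,w=p["range_z"].shape
pts=np.array([world(p,(c,r),p["range_z"][r,c]) for r in range(0,h,3) for c in range(0,w,3) if p["range_z"][r,c]>0])
m=(abs(pts[:,2]-.08)<.006)&(pts[:,1]>.05)
q=pts[m][:,:2].astype(np.float32); print(len(q),np.median(pts[m][:,2]),cv2.minAreaRect(q))
cv2.imwrite("pics/w3.png",cv2.resize(p["color"][0:300,150:450],(600,600))[:,:,::-1])
```

```text
2.9 [0.489 0.148 0.311] [-179.977    0.024   80.534] [ 16.814   2.314  16.349 104.067  -0.011 116.28 ] [ 0.485 -0.327  0.086]
small_knob 0.9 [288. 164.] [0.497 0.169 0.138] [0.497 0.166 0.122]
small_knob 0.48 [286.  59.] [0.511 0.263 0.1  ] [0.511 0.261 0.122]
small_keeper 0.97 [290.  57.] [0.516 0.265 0.099] [0.516 0.266 0.089]
0.85 [280.  96. 294. 177.]
2155 0.08132302814228476 ((0.6090973019599915, 0.18675120174884796), (0.2131211906671524, 0.3668118417263031), 85.66009521484375)
```

View pics/w3.png

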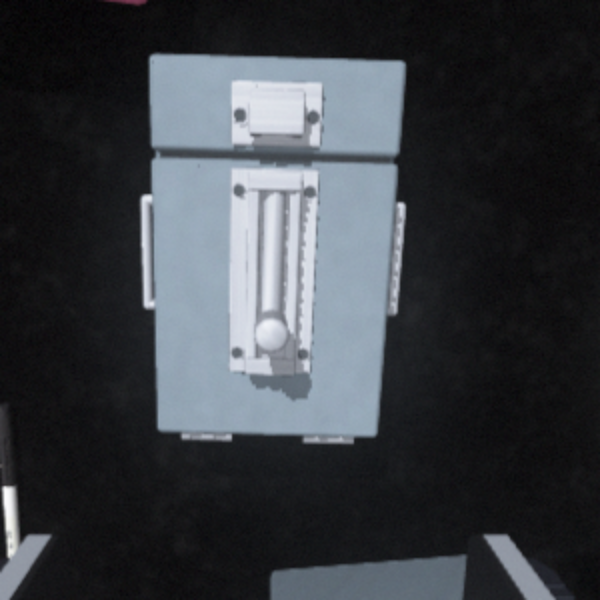

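The crop shows the smaller grey box: lid height 0.081 m, knob at crop (271,333) = (0.497,0.167), knob top 0.138, keeper at (0.516,0.266), seam between. The knob is about 101 mm from the keeper, which matches a drawn bolt, so this is the right one. I'll descend over the knob now.

play_rows:
  force: 20
  targets:
    - {"grip": 0, "linear": [0.8, 2, -4], "delta_rot": [0, 0, 0]}
    - {"grip": 0, "linear": [0.8, 2, -8], "delta_rot": [0, 0, 0]}
    - {"grip": 0, "linear": [0.8, 2, -12], "delta_rot": [0, 0, 0]}
    - {"grip": 0, "linear": [0.8, 2, -16], "delta_rot": [0, 0, 0]}
    - {"grip": 0, "linear": [0.8, 2, -18.5], "delta_rot": [0, 0, 0]}
    - {"grip": 0, "linear": [0.8, 2, -20], "delta_rot": [0, 0, 0]}
    - {"grip": 0, "linear": [0.8, 2, -20], "delta_rot": [0, 0, 0]}
    - {"grip": 0, "linear": [0.8, 2, -20], "delta_rot": [0, 0, 0]}

```text
time: 3.9
ee_pos: [0.4982, 0.1684, 0.1127]
tcp_rot: [179.9, -0.0, 80.5]
wrist_force: [0.4, 0.5, 0.5]
opening: 0.0852
grasp_force: 0.0
```

play_rows:
  targets:
    - {"grip": 255, "linear": [0, 0, 0], "delta_rot": [0, 0, 0]}
    - {"grip": 255, "linear": [0, 0, 0], "delta_rot": [0, 0, 0]}
    - {"grip": 255, "linear": [0, 0, 0], "delta_rot": [0, 0, 0]}
    - {"grip": 255, "linear": [0, 0, 0], "delta_rot": [0, 0, 0]}
    - {"grip": 255, "linear": [0, 0, 0], "delta_rot": [0, 0, 0]}
    - {"grip": 255, "linear": [0, 0, 0], "delta_rot": [0, 0, 0]}
    - {"grip": 255, "linear": [0, 0, 0], "delta_rot": [0, 0, 0]}
    - {"grip": 255, "linear": [0, 0, 0], "delta_rot": [0, 0, 0]}

```text
time: 4.7
ee_pos: [0.495, 0.1689, 0.1117]
tcp_rot: [-179.7, -0.0, 80.6]
wrist_force: [-16.3, 2.8, 11.1]
opening: 0.0161
grasp_force: 21.1
```

play_rows:
  targets:
    - {"grip": 255, "linear": [-0.1, 0.6, 0], "delta_rot": [0, 0, 0]}
    - {"grip": 255, "linear": [0, 1.2, 0], "delta_rot": [0, 0, 0]}
    - {"grip": 255, "linear": [0.1, 1.8, 0], "delta_rot": [0, 0, 0]}
    - {"grip": 255, "linear": [0.2, 2.4, 0], "delta_rot": [0, 0, 0]}
    - {"grip": 255, "linear": [0.3, 3.0, 0], "delta_rot": [0, 0, 0]}
    - {"grip": 255, "linear": [0.4, 3.5, 0], "delta_rot": [0, 0, 0]}
    - {"grip": 255, "linear": [0.4, 3.5, 0], "delta_rot": [0, 0, 0]}

```text
time: 5.4
ee_pos: [0.5016, 0.2041, 0.1118]
tcp_rot: [-180.0, -0.0, 80.6]
wrist_force: [-3.0, 2.0, 5.4]
opening: 0.0162
grasp_force: 20.3
```

play_rows:
  targets:
    - {"grip": 255, "linear": [0.1, 0.5, 0], "delta_rot": [0, 0, 0]}
    - {"grip": 255, "linear": [0.2, 1.0, 0], "delta_rot": [0, 0, 0]}
    - {"grip": 255, "linear": [0.3, 1.3, 0], "delta_rot": [0, 0, 0]}
    - {"grip": 255, "linear": [0.35, 1.6, 0], "delta_rot": [0, 0, 0]}
    - {"grip": 255, "linear": [0.35, 1.6, 0], "delta_rot": [0, 0, 0]}

```text
time: 5.9
ee_pos: [0.504, 0.2164, 0.1112]
tcp_rot: [-179.9, 0.4, 80.4]
wrist_force: [-7.6, -18.3, 8.5]
opening: 0.016
grasp_force: 21.0
```

Firm stop reached (18 N along the track after about 48 mm). I'll release, lift straight up, and check.

play_rows:
  targets:
    - {"grip": 0, "linear": [0, 0, 0], "delta_rot": [0, 0, 0]}
    - {"grip": 0, "linear": [0, 0, 0], "delta_rot": [0, 0, 0]}
    - {"grip": 0, "linear": [0, 0, 0], "delta_rot": [0, 0, 0]}
    - {"grip": 0, "linear": [0, 0, 0], "delta_rot": [0, 0, 0]}
    - {"grip": 0, "linear": [0, 0, 0], "delta_rot": [0, 0, 0]}
    - {"grip": 0, "linear": [0, 0, 0], "delta_rot": [0, 0, 0]}

```text
time: 6.5
ee_pos: [0.5052, 0.2196, 0.1113]
tcp_rot: [-180.0, -0.0, 80.6]
wrist_force: [0.2, 0.2, -1.0]
opening: 0.0852
grasp_force: 0.0
```

play_rows:
  targets:
    - {"grip": 0, "linear": [0, 0, 3], "delta_rot": [0, 0, 0]}
    - {"grip": 0, "linear": [0, 0, 7], "delta_rot": [0, 0, 0]}
    - {"grip": 0, "linear": [0, -1, 11], "delta_rot": [0, 0, 0]}
    - {"grip": 0, "linear": [0, -3, 15], "delta_rot": [0, 0, 0]}
    - {"grip": 0, "linear": [0, -5, 19], "delta_rot": [0, 0, 0]}
    - {"grip": 0, "linear": [0, -7, 20], "delta_rot": [0, 0, 0]}
    - {"grip": 0, "linear": [0, -7, 20], "delta_rot": [0, 0, 0]}
    - {"grip": 0, "linear": [0, -7, 20], "delta_rot": [0, 0, 0]}

```text
time: 7.3
ee_pos: [0.5053, 0.1495, 0.3109]
tcp_rot: [-180.0, -0.0, 80.5]
wrist_force: [0.6, 0.0, -0.2]
opening: 0.0855
grasp_force: 0.0
```

Run:
```python
from h import *
np.set_printoptions(precision=3,suppress=True)
s=bot.get_obs(); print(s["time"],s["ee_pos"],s["wrist_force"],s["opening"])
p=look("wrist")
for t,z in [("small_knob",.122),("small_keeper",.089)]:
    for d in bot.pinpoint(p,t)[:2]:
        px=d["pixel"]; print(t,d["conf"],np.round(px),world(p,px,depth(p,px)),at_z(p,px,z))
cv2.imwrite("pics/w4.png",cv2.resize(p["color"][0:300,150:450],(600,600))[:,:,::-1])
```

```text
7.3 [0.505 0.149 0.311] [ 0.554  0.003 -0.193] 0.08550815561298399
small_knob 0.55 [274. 123.] [0.507 0.21  0.138] [0.506 0.209 0.122]
small_keeper 0.6 [271.  65.] [0.512 0.263 0.099] [0.511 0.264 0.089]
```

View pics/w4.png

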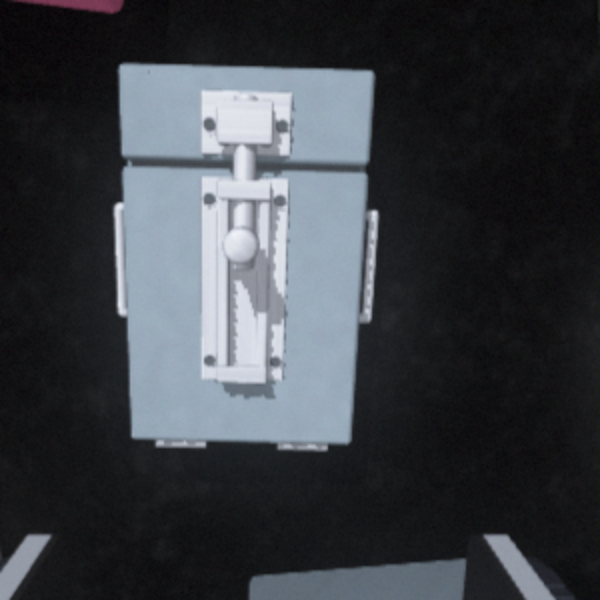

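The picture shows the rod across the seam and through the keeper at (245,120), with its tip out the far side. The knob is at crop (240,245), about 55 mm from the keeper (57 expected), and the arm is clear.

```bash
python3 -c "
from workcell import bot
print(bot.job_done())"
```

```text
the job is handed in; nothing more can be done
None
```

The smaller grey box's bolt is fully home in its keeper: it hit the stop and the final picture confirms it. I didn't touch the larger box's bolt, and the job is handed in at about 7.4 s of the 32 s allowed.

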